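Close the viewing box and lock the lamp dimmer at its mark

TASK

First shut the lid of the black viewing box fully over the painted sample. Then turn the lamp supply's dimmer knob clockwise until its white pointer is at the yellow mark, feel for the catch, which lies a little to one side or the other of it, and pull the knob straight up to its stop so that it locks out; let go and leave everything else on the table where it is.

Things in the scene. Friction and masses are not known exactly. Their poses are not given: they have to be found in the camera images.
- lid (a joint): Grey lid of the black viewing box (box 200 x 160 x 90 mm high; lid 8 mm thick). Angle in rad: 0 = shut, grows as it opens upward; starts half open. The hinge is stiff: the lid stays where it is left and must be pushed all the way down, 2 to 4 N at its free edge. On its outer face, 75 mm from the hinge, stands a black eyepiece, 52 mm across, 16 mm high.
- lid_hinge (a point): Middle of the hinge line, level with the lid's underside. The frame turns with the lid: shut, x points from free edge to hinge, y along the hinge, z up. The lid reaches 200 mm to -x (plus an orange thumb tab, 50 mm wide, 20 mm long) and 80 mm to either side. At angle a its free edge is 200 cos(a) mm in front of and 200 sin(a) mm above the hinge.
- lid_press (a point): Point on the lid's outer (upper) face on its centre line, 180 mm from the hinge line and 8 mm off the underside: a good place to push the lid shut. Same axes as lid_hinge.
- sample (a point): Centre of the painted wooden sample (70 x 55 x 12 mm) that lies inside the box; it stays there.
- knob_grip (a point): Where to grip the dimmer knob, on its vertical axis: a black disc (60 mm across) with an upright bar on it, 42 mm long along this x (the way the pointer points), 14 mm thick along y, from 24 mm below this point (disc top) to 18 mm above. It stands on the lamp supply, a fixed dark steel box 150 x 150 x 85 mm high; the point is 121 mm above the table, knob in.
- pointer (a point): Outer end of the white pointer line on the knob's disc, 28 mm from the axis. Turns with the knob.
- mark (a point): Top of the yellow mark on the aluminium index ring around the knob, 42 mm from the knob's axis, which lies to -x in this frame (x points radially outward, z up). Where the mark stands around the knob differs from start to start; it does not move during the work.
- knob (a joint): Turn of the knob in rad; grows clockwise seen from above. End stops at 0 and 4.7. It starts near 0, and the mark lies 1.6 to 3.9 rad clockwise of the pointer, usually more than one grasp can turn. It turns with light friction (0.05 N m) and stays where it is left.
- knob_pull (a joint): Lift of the knob in m: 0 = in, 0.014 = out at its stop. It lifts only at a hidden catch, up to 0.2 rad either side of the mark and open for 0.05 rad each way of its centre; elsewhere it is blocked after 2 to 3 mm (10 N is plenty to feel it). Find it by trial: pull gently; if blocked let down, turn a little, pull again. At the catch it lifts against 3 N, stays out by itself and cannot turn.
- loupe_c (a point): Centre of a black loupe, 44 mm across and 42 mm high, standing between the box and the supply. Bystander.
- phone_c (a point): Centre of a black phone, 150 x 73 x 9 mm, lying flat at the far side. Bystander.
- jar_c (a point): Centre of a small amber jar, 56 mm across and 75 mm high. Bystander.
- brush_c (a point): A brush, 170 mm long, lying at the far side; a point on it. Bystander.
- lens_cap_c (a point): Centre of a blue lens cap, 60 mm across and 11 mm high, at the far side. Bystander.
- icon_panel_c (a point): Centre of a painted wooden panel, 300 x 240 x 26 mm, lying flat at the left. Bystander.
- carton_c (a point): Centre of a carton, 220 x 170 x 60 mm, at the right. Bystander.
Things that resemble listed ones, but are neither listed nor needed, are in the scene too. What is shaped like the part that bears knob_grip but pink or red is not meant.

How it is judged (in metres and radians):
On the way, in this order (a step that is already met when the one before it is completed fails the run):
1. the lid is fully shut, with the knob still in (value of joint lid below 0.03 rad and value of joint knob_pull below 0.004 m), for 0.2 s.
2. the knob, still in, is turned so that its pointer is at the mark (y of pointer in the frame of mark between -0.009 and 0.009 m and x of pointer in the frame of mark above -0.03 m and value of joint knob_pull below 0.004 m), for 0.1 s.
3. the knob is pulled out at the mark (y of pointer in the frame of mark between -0.009 and 0.009 m and x of pointer in the frame of mark above -0.03 m and value of joint knob_pull above 0.01 m), for 0.2 s.
At the end, for the whole second after the job is handed in: the lid is shut (within 0.03 rad) with the sample in the box, the knob's pointer is at the mark (its tip within 9 mm sideways of the mark's centre line), and the knob is pulled out by more than 10 of its 14 mm and stays out (all of step 3 and value of joint lid between -0.03 and 0.03 rad and horizontal distance between sample and lid_hinge below 0.19 m and height (world z) of sample below 0.05 m); the robot touches nothing.
It fails at once if another thing on the table (loupe, phone, jar, brush, lens cap, panel, carton) is moved by more than 30 mm (distance of any of loupe_c, phone_c, jar_c, brush_c, lens_cap_c, icon_panel_c, carton_c from where it was at the start of the episode above 0.03 m).
It also fails if it takes over 72 s, if anything falls off the work surface, if the arm or the gripper's body presses on something with over 40 N, if the wrist force passes 120 N, or if a joint passes its speed limit or range.

ROBOT

A 6-joint arm with a two-finger parallel gripper is mounted at the origin on the work surface. World frame = base frame: x ahead of the robot, y to its left, z up, the work surface at z = 0. Lengths are in mm, angles in rad, forces in N, time in s.
With the tool pointing down it reaches from about 350 to 975 mm from the base axis. Payload 7.1 kg.
Tool frame: the origin (TCP) lies on the front face of the gripper's body, between the roots of the fingers; the fingertips stand 80 mm ahead of it and the grasp point (between the pads) lies 61 mm ahead of it; z points along the fingers, y is the line along which they close (so a half turn about z gives the same grasp; the last joint's range is limited). The gripper opens to 88 mm and grips with 3 to 60 N. Pads are 20 mm wide; open, the fingers measure 115 mm over their backs; the gripper's body (75 mm by 178 mm) begins 61 mm behind the grasp point.
Start: joints at [-1.223, 0.423, 1.63, -0, 1.089, -0.019], TCP at [224.16, -583.402, 302.675] pointing down, gripper open.
Joint ranges: [-3, 3], [-0.9, 2.11], [0.09, 2.58], [-1.31, 4.45], [0.11, 2.69], [-2.54, 2.54]. Speed limits (rad/s): [2.39, 2.39, 3.01, 3.14, 3.14, 3.14].

INTERFACE

Orientations are given as a rotation vector (axis times angle).
In Python, from workcell import readout, vision, close_job gives the robot as it stands.
- The arm moves only by the tool servo_tool, never from a script. Its argument "plan" is a list that holds one entry, the list of rows, each a list of 7 numbers: the gripper command: -1 is fully open, 1 is shut, values between are in proportion, then the shift along the world's x, y, z in units of 40 mm (1.0 is 40 mm), then the turn, a rotation vector about the world's x, y, z in units of 5 degrees (1.0 is 5 degrees). A call has 1 to 5 rows; each row shifts and turns the commanded pose from where the row before left it; what a row does not reach is not made up. A row lasts 1/12 s, in which the tool goes at most 41.7 mm and 7.16 degrees, less where a joint would pass 70% of its speed; a pose out of reach is approached as far as the arm can. A call is refused whole if a number of a shift passes 1 or a number of a turn 1, either way. A call with a gripper value outside its range is refused whole. The fingers move at their own pace and stop on an object; the grip force is fixed at half the most. Time passes only in rows, so rows that do not move let the fingers close. It gives the time, the measured TCP pose, the force, the opening and the grip force at its end, in the units of the state.
- readout.get_obs(): the state, without advancing time (a new reading comes with each control period).
- vision.get_image(name): name is "scene" or "side" or "wrist"; returns the picture (420x560x3 uint8, red, green, blue); there is no depth.
- vision.camera_params(name): a dict with "fx", "fy", "cx", "cy" (pixels), "rvec" (rotation vector, rad) and "tvec" (3), from world to camera coordinates, as OpenCV has them; the wrist camera has in their place "hand_eye" (4x4, takes a point from camera to tool coordinates, whose origin is the TCP and whose axes are the flange's). Camera axes: x right, y down, z forward; pixel columns grow to the right and rows downward; lengths in mm; the calibration is good to about 2 mm. A picture is of the moment at which its call begins: read the wrist's pose just before it. camera_params takes no time and is no camera call.
- close_job(): hands the job in; it is judged then, once.
The state is a dict: "t": time; "qpos": joint angles; "qvel": joint speeds; "joint_torque": joint torques, N m; "ee_pos": TCP position; "orientation": TCP orientation; "ft_force": force on the tool from outside, world axes, zero at the start; "moment": the same for the moment, N m; "width": finger opening in mm; "grasp_force": force on a finger pad.
Only numpy, scipy, OpenCV 4.12 (cv2) and the standard library are available. Lean on these libraries where they do the work, as an engineer would, in place of code of your own. Each camera call takes 0.05 s, during which the arm holds its last target. There are 200 camera calls.

## Working session

There is one attempt and no reset: what is moved stays moved. The work goes in short steps, Python scripts to look and compute and a tool call to move; the robot and the scene stay as the last step left them, time stands still between calls to the robot, and variables do not carry over. Pictures are saved under pics/ and viewed, at most 10 in all, crops included, and the job is handed in when it is done.

Besides the shell and the picture viewer there is one more tool, called after "Emit:" as name(argument=value, ...) on one line, values as JSON. servo_tool: Moves the arm, as the interface text tells. Its arguments: {"type":"object","properties":{"plan":{"type":"array"}},"required":["plan"]}

```bash
mkdir -p pics
cat > h.py <<'E'
import numpy as np, cv2
from workcell import readout, vision
from scipy.spatial.transform import Rotation as R
def cam(n):
    p=vision.camera_params(n); K=np.array([[p['fx'],0,p['cx']],[0,p['fy'],p['cy']],[0,0,1]])
    if 'rvec' in p: return K,R.from_rotvec(np.ravel(p['rvec'])).as_matrix(),np.ravel(p['tvec'])
    o=readout.get_obs(); T=np.eye(4); T[:3,:3]=R.from_rotvec(o['orientation']).as_matrix(); T[:3,3]=o['ee_pos']
    W=np.linalg.inv(T@np.array(p['hand_eye'])); return K,W[:3,:3],W[:3,3]
def tri(obs): # [(cam,(u,v))...]
    A=[]
    for c,(u,v) in obs:
        P=c[0]@np.c_[c[1],c[2]]; A+= [u*P[2]-P[0],v*P[2]-P[1]]
    x=np.linalg.svd(np.array(A))[2][-1]; return x[:3]/x[3]
def onz(c,uv,z):
    d=c[1].T@np.linalg.inv(c[0])@np.array([*uv,1.]); o=-c[1].T@c[2]; return o+d*(z-o[2])/d[2]
def proj(c,X):
    x=c[0]@(c[1]@np.array(X,float)+c[2]); return x[:2]/x[2]
def save(n,im): cv2.imwrite('pics/'+n,im[:,:,::-1])
E
python3 - <<'E'
from h import *
for n in('scene','side'):
    im=vision.get_image(n); np.save(n,im); save(n+'0.png',cv2.resize(im,(800,600),interpolation=cv2.INTER_CUBIC))
    c=cam(n); print(n,-c[1].T@c[2],c[1][2])
print(readout.get_obs())
E
```

```text
scene [1068.21375054 -622.80375329 1301.3479748 ] [-0.40391795  0.42023308 -0.81256043]
side [  351.82426271 -1195.987721     940.12703037] [ 0.09280883  0.81778336 -0.56799374]
{'t': 0.1, 'qpos': array([-1.22296679e+00,  4.23743182e-01,  1.63061099e+00, -8.02575575e-06,
        1.08856600e+00, -1.89866382e-02]), 'qvel': array([-0.0008563 , -0.00309147, -0.00285982, -0.0016739 , -0.00124077,
       -0.00012163]), 'joint_torque': array([-2.25916547e-04, -5.45615637e+01, -2.74323857e+01,  6.44747377e-02,
        1.87697721e-02, -4.97717579e-06]), 'ee_pos': array([ 224.05181861, -583.04625058,  301.99362466]), 'orientation': array([-3.08761374e+00, -5.72735654e-01,  3.52186960e-04]), 'ft_force': array([-0.52473944, -0.41393989, -0.45510144]), 'moment': array([ 0.03462222, -0.02848238,  0.05258649]), 'grasp_force': 0.0, 'width': 87.93238152148201}
```

View pics/scene0.png

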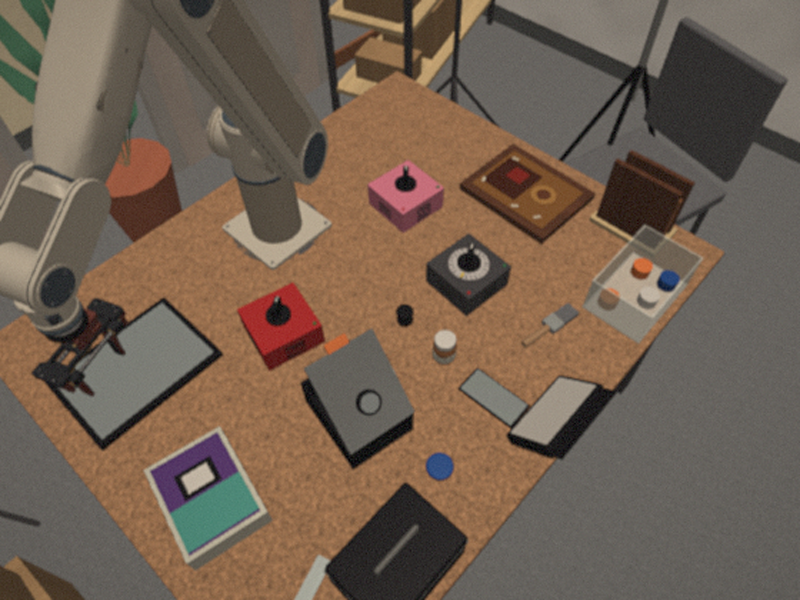

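View pics/side0.png

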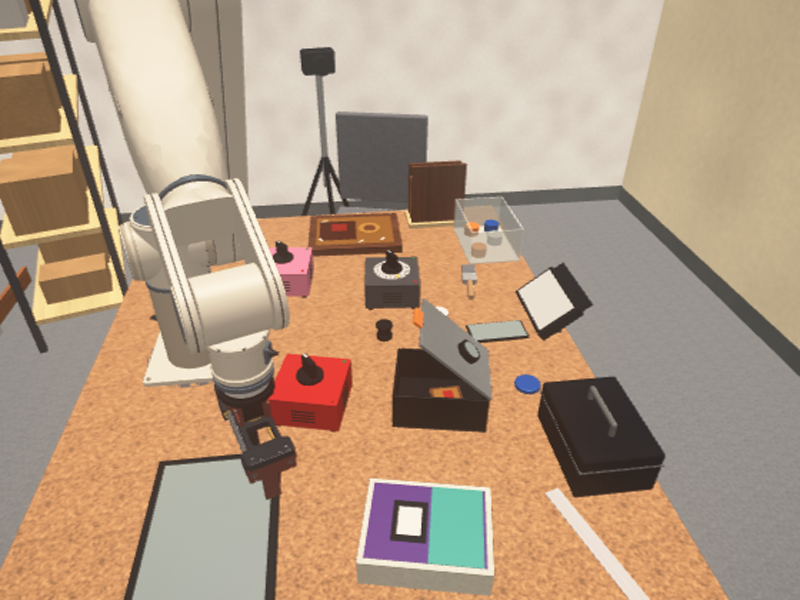

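Scene: three knobbed boxes – red (280,320), pink (405,190), dark steel with index ring (468,270). The dark one with the aluminium ring fits; red and pink are decoys. The viewing box is at (360,400) with its orange tab at (337,343). Next, an enlarged composite to confirm.

Run:
```python
from h import *
s=np.load('scene.npy');d=np.load('side.npy')
# crops 80x60*5 =400x300 ; lid 120x90
def cr(im,u,v,w,h): return cv2.resize(im[v:v+h,u:u+w],(400,300),interpolation=cv2.INTER_CUBIC)
a=np.vstack([np.hstack([cr(s,288,158,80,60),cr(d,245,165,64,48)]),np.hstack([cr(s,200,228,100,75+25)[:,:] if 0 else cr(s,196,226,120,90),cr(d,265,205,120,90)])])
save('c1.png',cv2.convertScaleAbs(a,alpha=1.4))
```

```text
(no output)
```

View pics/c1.png

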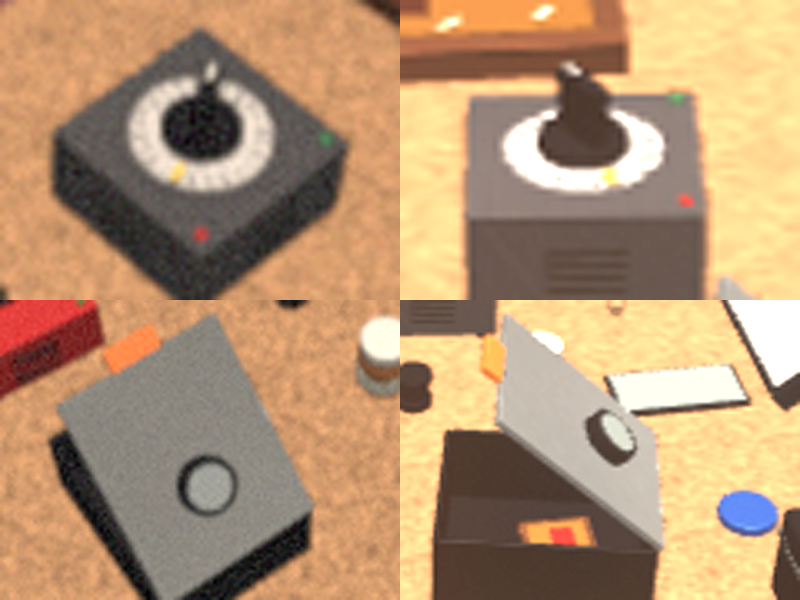

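Run:
```python
from h import *
s=cam('scene');d=cam('side')
for n,a,b in [('freeN',(213.4,258.4),(294.4,241)),('freeF',(261.1,230.5),(296.5,209.5)),('hinF',(289.6,287.5),(341.5,245.5)),('hinN',(242.5,316),(343,278.5)),('ring',(328,184.6),(274.3,188.2)),('mark',(323.4,192.4),(278.6,193.2)),('bartip',(330,172.4),(272.5,176.2)),('tab',(235.6,240.4),(288,212.5))]:
    X=tri([(s,a),(d,b)]); print(n,X.round(1),(proj(s,X)-a).round(1),(proj(d,X)-b).round(1))
```

```text
freeN [ 510.5 -314.8  226.4] [-0.1 -0.3] [0.3 0.3]
freeF [ 542.2 -158.1  223.1] [-0.  -0.2] [0.2 0.2]
hinF [ 685.1 -190.7   94. ] [0.  0.4] [-0.3 -0.3]
hinN [ 648.4 -349.6  103. ] [0.  0.1] [-0.1 -0.1]
ring [515.5 195.7  88.7] [-0.  -0.2] [0.2 0.1]
mark [526.8 157.   89.3] [0. 0.] [-0. -0.]
bartip [509.4 208.3 137.3] [0.  0.1] [-0.1 -0.1]
tab [ 516.  -235.   255.5] [-1.  -4.8] [4.4 3.4]
```

The crops show: dark supply knob with ring, yellow mark at crop (177,172), bar pointing away; lid half open with orange tab at (132,348), hinge on the far-x side. The lid sits at about 0.72 rad with its hinge at (667,-270). I'll go above the press place with fingers closed.

Emit:
servo_tool(plan=[[[1,0.6,0.68,0.27,0,0,0],[1,0.6,0.68,0.27,0,0,0],[1,0.6,0.68,0.27,0,0,0],[1,0.6,0.68,0.27,0,0,0],[1,0.6,0.68,0.1,0,0,0]]])

```text
t: 0.52
ee_pos: [345.1, -446.4, 351.1]
orientation: [3.088, 0.572, 0.001]
ft_force: [1.4, -0.2, 0.1]
width: 58.2
grasp_force: 0.0
```

Emit:
servo_tool(plan=[[[1,0.66,0.74,0,0,0,0],[1,0.66,0.74,0,0,0,0],[1,0.66,0.74,0,0,0,0],[1,0.66,0.74,0,0,0,0],[1,0.66,0.74,0,0,0,0]]])

```text
t: 0.93
ee_pos: [477.0, -297.6, 349.7]
orientation: [-3.089, -0.573, 0.0]
ft_force: [0.2, -1.3, 0.0]
width: 24.5
grasp_force: 0.0
```

Emit:
servo_tool(plan=[[[1,0.66,0.74,0,0,0,0],[1,0.66,0.74,0,0,0,0],[1,0,0,0,0,0,0],[1,0,0,0,0,0,0]]])

```text
t: 1.27
ee_pos: [529.8, -238.6, 349.4]
orientation: [-3.087, -0.579, 0.001]
ft_force: [-0.5, -0.7, -0.5]
width: 1.2
grasp_force: 0.0
```

Emit:
servo_tool(plan=[[[1,-0.05,0.01,-0.4,0,0,0],[1,-0.05,0.01,-0.4,0,0,0],[1,-0.05,0.01,-0.4,0,0,0],[1,-0.05,0.01,-0.4,0,0,0],[1,-0.05,0.01,-0.4,0,0,0]]])

```text
t: 1.68
ee_pos: [517.7, -239.6, 269.3]
orientation: [3.089, 0.57, -0.001]
ft_force: [-0.3, -0.2, 2.6]
width: 0.5
grasp_force: 0.6
```

Emit:
servo_tool(plan=[[[1,-0.05,0.01,-0.4,0,0,0],[1,-0.05,0.01,-0.4,0,0,0],[1,-0.05,0.01,-0.4,0,0,0],[1,-0.05,0.01,-0.4,0,0,0],[1,-0.05,0.01,-0.3,0,0,0]]])

```text
t: 2.1
ee_pos: [507.4, -237.5, 192.7]
orientation: [-3.089, -0.57, 0.002]
ft_force: [1.3, -1.1, 0.2]
width: 0.4
grasp_force: 0.5
```

Emit:
servo_tool(plan=[[[1,0,0,-0.1,0,0,0],[1,0,0,-0.1,0,0,0],[1,0,0,-0.05,0,0,0]]])

```text
t: 2.35
ee_pos: [508.4, -237.0, 183.8]
orientation: [-3.089, -0.571, 0.001]
ft_force: [-0.5, 0.1, 2.0]
width: 0.4
grasp_force: 0.5
```

Continue pressing until a firm stop.

Emit:
servo_tool(plan=[[[1,0,0,-0.06,0,0,0],[1,0,0,-0.06,0,0,0],[1,0,0,0,0,0,0]]])

```text
t: 2.6
ee_pos: [509.2, -236.4, 179.2]
orientation: [3.088, 0.573, 0.001]
ft_force: [-0.3, 0.0, 0.2]
width: 0.6
grasp_force: 0.0
```

Emit:
servo_tool(plan=[[[1,0,0,-0.05,0,0,0],[1,0,0,0,0,0,0],[1,0,0,0,0,0,0]]])

```text
t: 2.85
ee_pos: [509.3, -236.3, 178.7]
orientation: [3.088, 0.573, 0.001]
ft_force: [-3.3, 0.3, 14.2]
width: 0.1
grasp_force: 6.7
```

Hard stop at 14 N with the fingertip at z≈99: lid is shut. Now going above the knob while turning about +1.65 rad.

Emit:
servo_tool(plan=[[[1,0,0,0.9,0,0,0],[-1,0,0.3,0.9,0,0,1],[-1,0,0.7,0.7,0,0,1],[-1,0,0.95,0.3,0,0,1],[-1,0,1,0.2,0,0,1]]])

```text
t: 3.27
ee_pos: [509.9, -117.8, 299.8]
orientation: [2.939, 1.103, 0.007]
ft_force: [-0.2, 0.4, 0.2]
width: 24.0
grasp_force: 0.0
```

Emit:
servo_tool(plan=[[[-1,0,1,0,0,0,1],[-1,0,1,0,0,0,1],[-1,0,1,0,0,0,1],[-1,0,1,0,0,0,1],[-1,0,1,0,0,0,1]]])

```text
t: 3.68
ee_pos: [508.7, 83.9, 297.6]
orientation: [2.63, 1.717, 0.002]
ft_force: [0.7, -0.3, -0.3]
width: 57.2
grasp_force: 0.0
```

Emit:
servo_tool(plan=[[[-1,0,1,0,0,0,1],[-1,0,1,0,0,0,1],[-1,0,0.85,0,0,0,1],[-1,0.1,0,0,0,0,1],[-1,0,0,0,0,0,1]]])

```text
t: 4.1
ee_pos: [513.2, 198.3, 297.3]
orientation: [2.192, 2.25, 0.002]
ft_force: [-1.3, -0.8, 0.7]
width: 87.2
grasp_force: 0.0
```

Emit:
servo_tool(plan=[[[-1,0,0,0,0,0,1],[-1,0,0,0,0,0,1],[-1,0,0,0,0,0,1],[-1,0,0,0,0,0,1],[-1,0,0,0,0,0,0]]])

```text
t: 4.52
ee_pos: [512.9, 196.0, 297.3]
orientation: [1.775, 2.592, 0.001]
ft_force: [-0.0, -0.4, -0.0]
width: 87.9
grasp_force: 0.0
```

Run:
```python
from h import *
c=cam('wrist'); im=vision.get_image('wrist'); save('w1.png',cv2.resize(im,(800,600),interpolation=cv2.INTER_CUBIC))
o=readout.get_obs(); print(o['ee_pos'],R.from_rotvec(o['orientation']).as_matrix()[:,1],o['qpos'],o['ft_force'],o['width'])
np.savez('w1',K=c[0],R=c[1],t=c[2]); print(-c[1].T@c[2])
s=vision.get_image('side'); np.save('side2',s); save('s2.png',cv2.resize(s[150:330,220:460],(800,600),interpolation=cv2.INTER_CUBIC))
```

```text
[512.95723495 195.99572584 297.26105511] [9.33952995e-01 3.57395580e-01 4.49838981e-04] [ 3.43273181e-01  3.18979064e-01  1.80361092e+00  7.34989402e-05
  1.01855411e+00 -2.22432157e-02] [0.57389617 0.59436573 1.02463125] 87.9453772713575
[484.5656608  268.51257591 378.8665334 ]
```

View pics/w1.png

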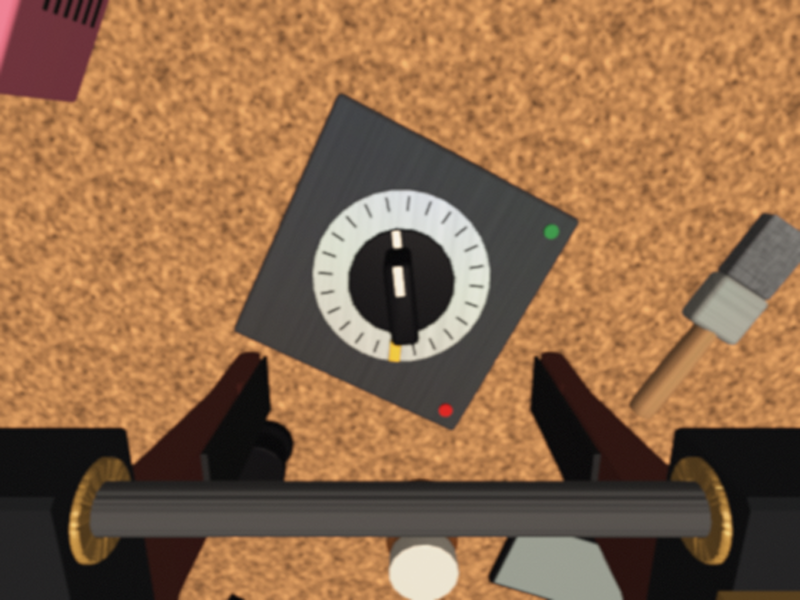

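View pics/s2.png

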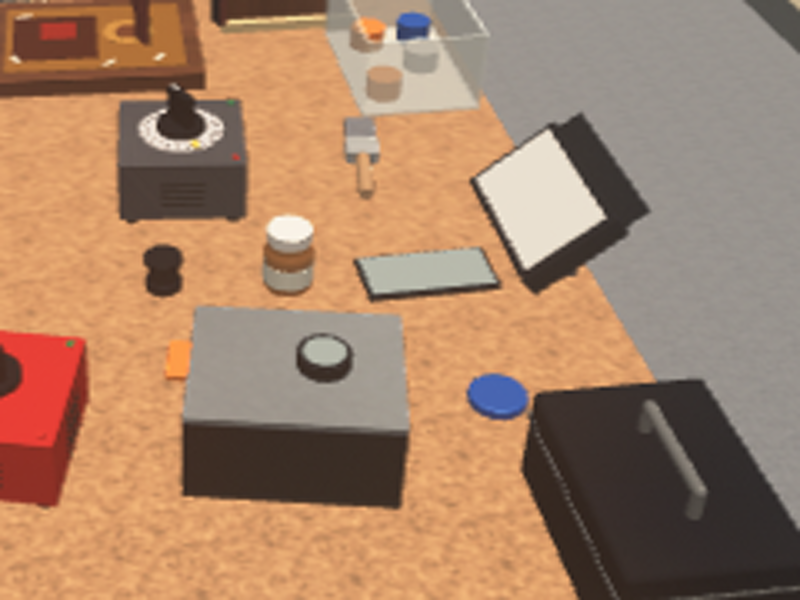

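Side view: lid flush shut with eyepiece on top (325,355). Wrist view: pointer end (396,230), disc centre (402,281), ring centre (401,276), yellow mark (395,354).

Run:
```python
from h import *
w=np.load('w1.npz'); c=(w['K'],w['R'],w['t']); f=.7
g=lambda u,v,z: onz(c,((u+.5)*f-.5,(v+.5)*f-.5),z)
P=g(396,230,97);D=g(402,281,97);r=g(401,276,88);M=g(395,354,88)
bt=(g(398,250,139)+g(405,343,139))/2 
# triangulate mark, two views
s=cam('scene'); print('markz',tri([(s,(323.4,192.4)),(c,(395*f-.15,354*f-.15))]))
print(P,D,r,M,bt)
C=(D+r)/2
a=lambda X: np.arctan2(X[1]-C[1],X[0]-C[0])
b=g(398,250,139)-g(405,343,139); print('ptr',a(P),np.arctan2(b[1],b[0]),'mark',a(M),'turn',(a(P)-a(M))%(2*np.pi))
```

```text
markz [526.38664704 155.99793423  90.4449822 ]
[499.15927131 224.72520745  97.        ] [512.3836277  199.62570332  97.        ] [511.68290818 199.94547097  88.        ] [525.61180983 154.36617411  88.        ] [511.01907842 202.22332664 139.        ]
ptr 2.0473249963349014 2.0141967488702153 mark -1.2802948599719 turn 3.3276198563068013
```

Emit:
servo_tool(plan=[[[-1,0,0.07,-0.7,0,0,1],[-1,0,0,-0.8,0,0,0.07],[-1,0,0,-0.8,0,0,0],[-1,0,0,-0.45,0,0,0],[-1,0,0,-0.1,0,0,0]]])

```text
t: 5.03
ee_pos: [511.2, 198.0, 179.9]
orientation: [-1.657, -2.665, 0.007]
ft_force: [-0.2, -1.0, -0.5]
width: 87.8
grasp_force: 0.0
```

Emit:
servo_tool(plan=[[[1,0,0,0,0,0,0],[1,0,0,0,0,0,0],[1,0,0,0,0,0,0],[1,0,0,0,0,0,0],[1,0,0,0,0,0,0]]])

```text
t: 5.45
ee_pos: [513.6, 198.8, 184.4]
orientation: [1.656, 2.668, 0.003]
ft_force: [0.0, -0.5, -0.2]
width: 57.7
grasp_force: 0.0
```

Emit:
servo_tool(plan=[[[1,0,0,0,0,0,0],[1,0,0,0,0,0,0],[1,0,0,0,0,0,0],[1,0,0,0,0,0,0],[1,0,0,0,0,0,0]]])

```text
t: 5.87
ee_pos: [513.0, 198.6, 183.1]
orientation: [-1.656, -2.669, 0.0]
ft_force: [0.3, -0.2, 0.9]
width: 24.5
grasp_force: 0.0
```

Emit:
servo_tool(plan=[[[1,0,0,0,0,0,0],[1,0,0,0,0,0,0],[1,0,0,0,0,0,0],[1,0,0,0,0,0,0]]])

```text
t: 6.2
ee_pos: [512.7, 198.5, 183.0]
orientation: [-1.656, -2.669, 0.001]
ft_force: [-1.5, -0.4, 0.8]
width: 13.4
grasp_force: 30.0
```

Emit:
servo_tool(plan=[[[1,0,0,0,0,0,-0.5],[1,0,0,0,0,0,-1],[1,0,0,0,0,0,-1],[1,0,0,0,0,0,-0.5],[1,0,0,0,0,0,0]]])

```text
t: 6.62
ee_pos: [512.8, 198.5, 183.0]
orientation: [-1.992, -2.429, 0.001]
ft_force: [-1.0, -1.0, 1.7]
width: 14.0
grasp_force: 30.0
```

Gripped (14 mm) and turning with low side force. 24 more units.

Emit:
servo_tool(plan=[[[1,0,0,0,0,0,-1],[1,0,0,0,0,0,-1],[1,0,0,0,0,0,-1],[1,0,0,0,0,0,-1],[1,0,0,0,0,0,-1]]])

```text
t: 7.03
ee_pos: [512.9, 198.5, 183.0]
orientation: [2.472, 1.939, -0.0]
ft_force: [-1.1, -1.2, 1.3]
width: 13.8
grasp_force: 30.0
```

Emit:
servo_tool(plan=[[[1,0,0,0,0,0,-1],[1,0,0,0,0,0,-1],[1,0,0,0,0,0,-1],[1,0,0,0,0,0,-1],[1,0,0,0,0,0,-1]]])

```text
t: 7.45
ee_pos: [513.0, 198.4, 183.0]
orientation: [2.833, 1.358, -0.0]
ft_force: [-0.6, -1.7, 0.9]
width: 13.6
grasp_force: 30.0
```

Emit:
servo_tool(plan=[[[1,0,0,0,0,0,-1],[1,0,0,0,0,0,-1],[1,0,0,0,0,0,-1],[1,0,0,0,0,0,-1],[1,0,0,0,0,0,-1]]])

```text
t: 7.87
ee_pos: [513.0, 198.4, 183.0]
orientation: [3.059, 0.713, 0.0]
ft_force: [-0.6, -1.6, 0.8]
width: 13.9
grasp_force: 30.0
```

Emit:
servo_tool(plan=[[[1,0,0,0,0,0,-1],[1,0,0,0,0,0,-1],[1,0,0,0,0,0,-1],[1,0,0,0,0,0,-1],[1,0,0,0,0,0,-1]]])

```text
t: 8.28
ee_pos: [513.0, 198.2, 183.0]
orientation: [3.141, 0.034, 0.0]
ft_force: [0.2, -2.7, 1.4]
width: 14.0
grasp_force: 30.0
```

Emit:
servo_tool(plan=[[[1,0,0,0,0,0,-1],[1,0,0,0,0,0,-1],[1,0,0,0,0,0,-1],[1,0,0,0,0,0,-1],[1,0,0,0,0,0,0]]])

```text
t: 8.7
ee_pos: [513.0, 198.2, 183.0]
orientation: [3.099, -0.511, 0.0]
ft_force: [0.5, -3.2, 1.8]
width: 13.7
grasp_force: 30.0
```

Run:
```python
from h import *
o=readout.get_obs(); y=R.from_rotvec(o['orientation']).as_matrix()[:,1]; print(o['qpos'],np.arctan2(y[1],y[0]),o['ft_force'],o['moment'])
```

```text
[ 3.47267491e-01  4.84521786e-01  1.87283529e+00 -9.17543090e-04
  7.84461151e-01  2.24532066e+00] -1.8974037637854115 [ 0.49731796 -3.20564349  1.77075819] [-0.73698509 -0.05227364 -0.06014813]
```

Emit:
servo_tool(plan=[[[-0.2,0,0,0,0,0,0],[-0.2,0,0,0,0,0,0],[-0.2,0,0,0,0,0,0],[-0.2,0,0,0,0,0,0],[-0.2,0,0,0.5,0,0,0]]])

```text
t: 9.12
ee_pos: [511.2, 198.1, 200.4]
orientation: [3.098, -0.507, -0.008]
ft_force: [-0.5, 0.5, -0.8]
width: 43.7
grasp_force: 0.0
```

Emit:
servo_tool(plan=[[[-0.2,0,0,0.8,0,0,0],[-0.2,0,0,0.4,0,0,1],[-0.2,0,0,0,0,0,1],[-0.2,0,0,0,0,0,1],[-0.2,0,0,0,0,0,1]]])

```text
t: 9.53
ee_pos: [513.1, 198.8, 251.7]
orientation: [-3.141, -0.046, -0.002]
ft_force: [-0.7, 0.7, -0.2]
width: 52.4
grasp_force: 0.0
```

Emit:
servo_tool(plan=[[[-0.2,0,0,0,0,0,1],[-0.2,0,0,0,0,0,1],[-0.2,0,0,0,0,0,1],[-0.2,0,0,0,0,0,1],[-0.2,0,0,0,0,0,1]]])

```text
t: 9.95
ee_pos: [512.9, 198.7, 251.1]
orientation: [-3.057, -0.725, -0.0]
ft_force: [1.0, 0.0, 0.4]
width: 52.8
grasp_force: 0.0
```

Emit:
servo_tool(plan=[[[-0.2,0,0,0,0,0,1],[-0.2,0,0,0,0,0,1],[-0.2,0,0,0,0,0,1],[-0.2,0,0,0,0,0,1],[-0.2,0,0,0,0,0,1]]])

```text
t: 10.37
ee_pos: [512.9, 198.7, 251.1]
orientation: [-2.827, -1.369, -0.0]
ft_force: [0.0, -0.3, 0.4]
width: 52.6
grasp_force: 0.0
```

Emit:
servo_tool(plan=[[[-0.2,0,0,0,0,0,1],[-0.2,0,0,0,0,0,1],[-0.2,0,0,0,0,0,1],[-0.2,0,0,0,0,0,1],[-0.2,0,0,0,0,0,1]]])

```text
t: 10.78
ee_pos: [512.9, 198.7, 251.1]
orientation: [-2.464, -1.949, -0.0]
ft_force: [-0.2, -0.3, 0.1]
width: 52.6
grasp_force: 0.0
```

Emit:
servo_tool(plan=[[[-0.2,0,0,0,0,0,1],[-0.2,0,0,0,0,0,1],[-0.2,0,0,0,0,0,1],[-0.2,0,0,0,0,0,1],[-0.2,0,0,0,0,0,1]]])

```text
t: 11.2
ee_pos: [512.9, 198.7, 251.1]
orientation: [-1.984, -2.436, -0.0]
ft_force: [0.5, -0.5, 0.4]
width: 52.8
grasp_force: 0.0
```

Emit:
servo_tool(plan=[[[-0.2,0,0,0,0,0,1],[-0.2,0,0,0,0,0,1],[-0.2,0,0,0,0,0,1],[-0.2,0,0,0,0,0,1],[-0.2,0,0,0,0,0,1]]])

```text
t: 11.62
ee_pos: [513.0, 198.7, 251.1]
orientation: [1.41, 2.808, 0.0]
ft_force: [-0.0, 0.5, 0.7]
width: 52.7
grasp_force: 0.0
```

Emit:
servo_tool(plan=[[[-0.2,0,0,0,0,0,1],[-0.2,0,0,0,0,0,1],[-0.2,0,0,0,0,0,1],[-0.2,0,0,0,0,0,0],[-0.2,0,0,0,0,0,0]]])

```text
t: 12.03
ee_pos: [513.0, 198.7, 251.1]
orientation: [1.042, 2.964, 0.0]
ft_force: [0.4, -0.7, 0.4]
width: 52.4
grasp_force: 0.0
```

Run:
```python
from h import *
o=readout.get_obs(); y=R.from_rotvec(o['orientation']).as_matrix()[:,1]; print(o['qpos'],np.arctan2(y[1],y[0]),o['ft_force'],o['ee_pos'],o['width'])
c=cam('wrist');np.savez('w2',K=c[0],R=c[1],t=c[2]);im=vision.get_image('wrist'); save('w2.png',cv2.resize(im,(800,600),interpolation=cv2.INTER_CUBIC))
```

```text
[ 3.47897732e-01  3.81898099e-01  1.83615863e+00  1.07383156e-04
  9.23430876e-01 -5.46765522e-01] 0.8945984956453941 [ 0.37506139 -0.71968611  0.42807858] [512.96072066 198.70341069 251.06866848] 52.41199643752218
```

View pics/w2.png

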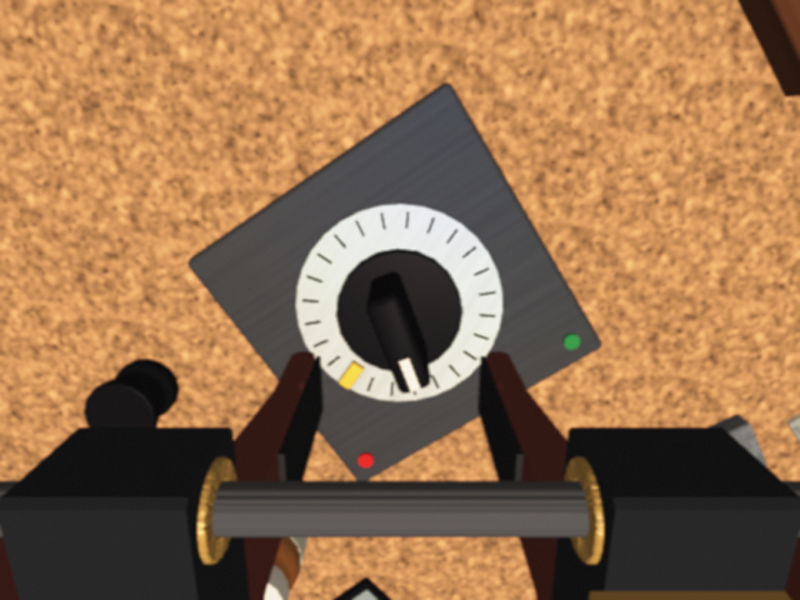

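Wrist: knob has turned; pointer end of the bar at (412,375), mark (351,375), ring centre (399,303). Four more units of turn to align, then grip.

Emit:
servo_tool(plan=[[[-0.2,0,0,0,0,0,1],[-0.2,0,0,0,0,0,1],[-0.2,0,0,0,0,0,1],[-0.2,0,0,0,0,0,1],[-0.2,0,0,-0.5,0,0,0]]])

```text
t: 12.5
ee_pos: [514.9, 199.4, 233.9]
orientation: [0.504, 3.095, 0.005]
ft_force: [1.2, -0.5, -0.2]
width: 52.7
grasp_force: 0.0
```

Emit:
servo_tool(plan=[[[-0.2,0,0,-0.7,0,0,0],[-0.2,0,0,-0.4,0,0,0],[-0.2,0,0,-0.1,0,0,0],[1,0,0,0,0,0,0],[1,0,0,0,0,0,0]]])

```text
t: 12.92
ee_pos: [513.3, 198.8, 183.6]
orientation: [0.51, 3.1, 0.0]
ft_force: [0.2, -0.1, 0.5]
width: 43.1
grasp_force: 0.0
```

Emit:
servo_tool(plan=[[[1,0,0,0,0,0,0],[1,0,0,0,0,0,0],[1,0,0,0,0,0,0],[1,0,0,0,0,0,0],[1,0,0,0,0,0,0]]])

```text
t: 13.33
ee_pos: [513.1, 198.2, 183.8]
orientation: [0.508, 3.1, -0.001]
ft_force: [-1.5, -2.7, 4.0]
width: 13.4
grasp_force: 30.0
```

Run:
```python
from h import *
o=readout.get_obs(); y=R.from_rotvec(o['orientation']).as_matrix()[:,1]; ya=np.arctan2(y[1],y[0]);print(ya,o['ft_force'],o['ee_pos'],o['width'],o['grasp_force'])
w=np.load('w2.npz'); c=(w['K'],w['R'],w['t']); f=.7
g=lambda u,v,z: onz(c,((u+.5)*f-.5,(v+.5)*f-.5),z)
C=g(399,303,88);M=g(351,375,88);m=np.arctan2(*(M-C)[1::-1]);print(C,M,m,'turn units',(ya-np.pi/2-m)/np.radians(5), (ya-np.pi/2+1.285)/np.radians(5))
```

```text
1.245950342715848 [-1.4704024  -2.71815292  4.0342838 ] [513.12462486 198.22813167 183.78904166] 13.44188349931965 29.991958737373352
[510.45659206 199.66571487  88.        ] [524.91535673 157.08214575  88.        ] -1.2434714834345295 turn units 10.526672813233358 11.002554558961473
```

Emit:
servo_tool(plan=[[[1,0,0,0,0,0,-0.5],[1,0,0,0,0,0,-1],[1,0,0,0,0,0,-1],[1,0,0,0,0,0,-1],[1,0,0,0,0,0,-1]]])

```text
t: 13.75
ee_pos: [513.1, 198.1, 183.7]
orientation: [1.109, 2.939, -0.001]
ft_force: [-1.5, -4.3, 4.4]
width: 13.8
grasp_force: 30.0
```

Emit:
servo_tool(plan=[[[1,0,0,0,0,0,-1],[1,0,0,0,0,0,-1],[1,0,0,0,0,0,-1],[1,0,0,0,0,0,-1],[1,0,0,0,0,0,-1]]])

```text
t: 14.17
ee_pos: [513.0, 198.0, 183.8]
orientation: [1.719, 2.629, -0.001]
ft_force: [-1.0, -4.2, 5.5]
width: 13.9
grasp_force: 30.0
```

Emit:
servo_tool(plan=[[[1,0,0,0,0,0,-1],[1,0,0,0,0,0,-0.3],[1,0,0,0,0,0,0],[1,0,0,0,0,0,0],[1,0,0,0,0,0,0]]])

```text
t: 14.58
ee_pos: [513.0, 198.0, 183.8]
orientation: [1.86, 2.531, -0.001]
ft_force: [-1.4, -4.1, 6.8]
width: 14.0
grasp_force: 30.0
```

Emit:
servo_tool(plan=[[[1,0,0,0.05,0,0,0],[1,0,0,0.05,0,0,0],[1,0,0,0.02,0,0,0],[1,0,0,0,0,0,0]]])

```text
t: 14.92
ee_pos: [512.9, 197.9, 186.5]
orientation: [1.861, 2.531, -0.002]
ft_force: [5.7, -4.1, -16.7]
width: 13.7
grasp_force: 30.0
```

Blocked. Let down, turn one unit clockwise, pull again.

Emit:
servo_tool(plan=[[[1,0,0,-0.12,0,0,0],[1,0,0,0,0,0,-1],[1,0,0,0,0,0,0],[1,0,0,0.05,0,0,0],[1,0,0,0.05,0,0,0]]])

```text
t: 15.33
ee_pos: [512.8, 198.1, 186.9]
orientation: [1.969, 2.448, -0.001]
ft_force: [0.7, -5.6, -3.3]
width: 13.8
grasp_force: 30.0
```

Emit:
servo_tool(plan=[[[1,0,0,0,0,0,0],[1,0,0,0,0,0,0]]])

```text
t: 15.5
ee_pos: [512.9, 198.1, 187.2]
orientation: [1.969, 2.448, -0.001]
ft_force: [0.2, -5.1, 0.8]
width: 13.6
grasp_force: 30.0
```

Little resistance here; pull on.

Emit:
servo_tool(plan=[[[1,0,0,0.05,0,0,0],[1,0,0,0.05,0,0,0],[1,0,0,0,0,0,0]]])

```text
t: 15.75
ee_pos: [512.8, 198.1, 191.2]
orientation: [1.969, 2.448, -0.001]
ft_force: [-1.0, -5.5, 1.4]
width: 13.6
grasp_force: 30.0
```

Emit:
servo_tool(plan=[[[1,0,0,0.05,0,0,0],[1,0,0,0.05,0,0,0],[1,0,0,0.05,0,0,0],[1,0,0,0.03,0,0,0],[1,0,0,0,0,0,0]]])

```text
t: 16.17
ee_pos: [512.8, 198.1, 197.7]
orientation: [1.969, 2.448, -0.001]
ft_force: [2.4, -5.2, -7.8]
width: 13.4
grasp_force: 30.0
```

Emit:
servo_tool(plan=[[[1,0,0,0.03,0,0,0],[1,0,0,0,0,0,0],[1,0,0,0,0,0,0]]])

```text
t: 16.42
ee_pos: [512.8, 198.1, 197.8]
orientation: [1.969, 2.448, -0.002]
ft_force: [6.1, -3.3, -16.8]
width: 14.0
grasp_force: 30.0
```

At the stop (+14 mm, −17 N). Release, rise, and check.

Emit:
servo_tool(plan=[[[1,0,0,-0.04,0,0,0],[-0.2,0,0,0,0,0,0],[-0.2,0,0,0,0,0,0],[-0.2,0,0,0,0,0,0],[-0.2,0,0,0,0,0,0]]])

```text
t: 16.83
ee_pos: [513.1, 198.9, 198.2]
orientation: [1.969, 2.448, 0.001]
ft_force: [-0.2, -0.7, 0.3]
width: 37.1
grasp_force: 0.0
```

Emit:
servo_tool(plan=[[[-0.2,0,0,0.3,0,0,0],[-0.2,0,0,0.8,0,0,0],[-0.2,0,0,0.8,0,0,0],[-0.2,0,0,0.8,0,0,0],[-0.2,0,0,0,0,0,0]]])

```text
t: 17.25
ee_pos: [515.6, 199.7, 313.1]
orientation: [1.966, 2.443, 0.015]
ft_force: [0.8, 0.6, 1.3]
width: 52.6
grasp_force: 0.0
```

Run:
```python
from h import *
o=readout.get_obs(); print(o['ft_force'],o['ee_pos'],o['width'])
z=vision.get_image('wrist'); s=vision.get_image('side')
save('f.png',np.hstack([cv2.resize(z,(400,300)),cv2.resize(s[150:300,220:420],(400,300),interpolation=cv2.INTER_CUBIC)]))
```

```text
[0.84081233 0.579073   1.31570272] [515.57858512 199.70156838 313.14458205] 52.63953822917664
```

View pics/f.png

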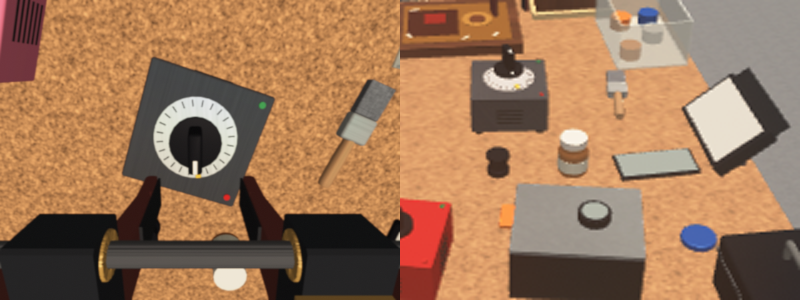

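The knob stands out with its pointer (195,168) at the yellow mark (198,175), the lid is shut, and the other things have not moved.

```bash
python3 -c "
from workcell import close_job
print(close_job())"
```

```text
the job is handed in; nothing more can be done
None
```

I handed the job in at about 17 s: the lid is shut, and the knob is turned to the yellow mark and pulled out about 14 mm to its stop. After I let go, the last picture showed the knob still out and nothing else on the table moved; the judge's verdict was not shown.

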